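# Check two dial gauges and reject the sticking one

### The arm

A 6-joint arm with a two-finger parallel gripper is mounted at the origin on the work surface. World frame = base frame: x ahead of the robot, y to its left, z up, the work surface at z = 0. Lengths are in mm, angles in rad, forces in N, time in s.
With the tool pointing down it reaches from about 350 to 975 mm from the base axis. Payload 7.1 kg.
Tool frame: the origin (TCP) lies at the very end of the fingers, on their centre line; the grasp point (between the pads) lies 19 mm behind it (ctrl.pinch_z is the z of the grasp point in the tool frame, in mm); z points along the fingers, y is the direction in which the jaws open and shut (so a half turn about z gives the same grasp; the last joint's range is limited). The gripper opens to 88 mm and grips with 3 to 60 N. Pads are 20 mm wide; open, the fingers measure 115 mm over their backs; the gripper's body (75 mm by 178 mm) begins 61 mm behind the grasp point.
Start: joints at [1.282, 0.423, 1.63, -0, 1.089, -0.019], TCP at [166.555, 602.382, 222.675] pointing down, gripper open.
Joint ranges: [-3, 3], [-0.9, 2.11], [0.09, 2.58], [-1.31, 4.45], [0.11, 2.69], [-2.54, 2.54]. Speed limits (rad/s): [2.39, 2.39, 3.01, 3.14, 3.14, 3.14].

### API

Orientations are given as a rotation vector (axis times angle).
In Python, from workcell import get_obs, optics, ctrl gives the robot as it stands.
- The arm moves only by the shell command python3 -m jog 'ROWS'. ROWS is a JSON object of lists of equal length, an entry for each row: "delta_rot": the turn, a rotation vector about the tool's x, y, z in rad, a list of three; "translation": the shift along the tool's x, y, z in mm, a list of three; "hand": the opening, from -1 (shut) to 1 (fully open). In form: {"delta_rot": [[rx, ry, rz], ...], "translation": [[x, y, z], ...], "hand": [hand, ...]}. A call has 1 to 5 rows; each row is the pose to reach, as a shift and turn from the pose commanded when the call began, along the tool's axes at that moment; what a row does not reach only later rows make up. A row lasts 1/10 s, in which the tool goes at most 50 mm and 8.59 degrees, less where a joint would pass 70% of its speed; a pose out of reach is approached as far as the arm can. A call with a gripper value outside its range is refused whole. The fingers move at their own pace and stop on an object; the grip force is fixed at half the most. Time passes only in rows, so rows that repeat a pose let the fingers close. It gives the time, the measured TCP pose, the force and the opening at its end, in the units of the state.
- get_obs(): the state, without advancing time (a new reading comes with each control period).
- optics.get_image(name): name is "scene" or "top" or "wrist"; returns the picture (384x512x3 uint8, red, green, blue); there is no depth.
- optics.calibration(name): a dict with "intrinsics" (3x3 intrinsics, pixels), "cam_to_world" (4x4, takes a point from camera to world coordinates). Camera axes: x right, y up, looking along -z (the intrinsics and any distortion apply to the point x, -y, -z); pixel columns grow to the right and rows downward; lengths in mm; the calibration is good to about 2 mm. A picture is of the moment at which its call begins: read the wrist's pose just before it. calibration takes no time and is no camera call; for the wrist camera it gives the pose at the moment of the call.
- ctrl.close_job(): hands the job in, once; it reports no verdict.
The state is a dict: "t": time; "qpos": joint angles; "qvel": joint speeds; "joint_torque": joint torques, N m; "ee_pos": TCP position; "orientation": TCP orientation; "ft_force": force on the tool from outside, world axes, zero at the start; "moment": the same for the moment, N m; "width": finger opening in mm.
Only numpy, scipy, OpenCV 4.12 (cv2) and the standard library are available. Lean on these libraries where they do the work, as an engineer would, in place of code of your own. Each camera call takes 0.05 s, during which the arm holds its last target. There are 200 camera calls.

### The job

Before the dial gauges go on the triaxial cell, check the two standing on the bench: press each plunger fully down and let go, first the gauge on the left as the robot sees it, then the one on the right, before moving either. Then stand the gauge whose plunger stays down upright in the empty, undivided aluminium reject tray, setting it down rather than dropping it. Leave the good gauge standing where it is.

Things in the scene. Friction and masses are not known exactly. Their poses are not given: they have to be found in the camera images.
- gauge_1_center (a point): Gauge 1: dial gauge standing loose on its round steel foot (56 mm wide, 12 mm high), 0.35 kg, same as the other. Point: centre of its steel dial case, 50 mm above the foot's underside, on the plunger's axis, z up. Case: 50 mm across (along y), 24 mm thick along x, white dial on +x, from 25 to 75 mm up; best lifted by gripping the 24 mm at this height or 10 mm higher. Stem to 80 mm, 12 mm wide, then the plunger
- gauge_2_center (a point): Gauge 2: dial gauge standing loose on its round steel foot (56 mm wide, 12 mm high), 0.35 kg, same as the other. Point: centre of its steel dial case, 50 mm above the foot's underside, on the plunger's axis, z up. Case: 50 mm across (along y), 24 mm thick along x, white dial on +x, from 25 to 75 mm up; best lifted by gripping the 24 mm at this height or 10 mm higher. Stem to 80 mm, 12 mm wide, then the plunger
- plunger_1 (a joint): plunger of gauge 1, in m: 0 up, 0.016 fully down. Thin rod on top with a flat 16 mm cap, cap top 52 mm above the case centre when up, 36 mm when down. Press straight down: a free one needs under 2 N and springs up when let go; one that binds needs up to 5 N and stays down. One of the two gauges binds, seen only by pressing
- plunger_2 (a joint): plunger of gauge 2, in m: 0 up, 0.016 fully down. Thin rod on top with a flat 16 mm cap, cap top 52 mm above the case centre when up, 36 mm when down. Press straight down: a free one needs under 2 N and springs up when let go; one that binds needs up to 5 N and stays down. One of the two gauges binds, seen only by pressing
- reject_tray_in (a point): reject tray: empty, undivided open square tray of bare aluminium, fixed to the bench, 150 x 150 mm outside, walls 4 mm thick and 30 mm high. This point is the centre of its inner floor, 4 mm above the table; x and y along its sides, z up
Not all that is in view belongs to the job. Leave any orange or pink look-alike of the part that bears gauge_2_center alone. Leave any purple look-alike of the part that bears gauge_1_center alone.

How it is judged:
By the outcome, as a careful person would: the job done as asked, in the order asked, and still so for the second after the job is handed in, with the robot touching nothing.
It also fails if it takes over 58 s, if anything falls off the work surface, if the arm or the gripper's body presses on something with over 40 N, if the wrist force passes 120 N, or if a joint passes its speed limit or range.

## Working session

There is one attempt and no reset: what is moved stays moved. The work goes in short steps, Python scripts to look and compute and a shell command to move; the robot and the scene stay as the last step left them, time stands still between calls to the robot, and variables do not carry over. Pictures are saved under pics/ and viewed, about 8 in all and at most 12, crops included, and the job is handed in when it is done.

```bash
mkdir -p pics; ls; python3 - <<'E'
from workcell import get_obs, optics, ctrl
import cv2,numpy as np
o=get_obs();print({k:np.round(v,3).tolist() for k,v in o.items()})
for n in ["scene","top"]:
    cv2.imwrite(f"pics/{n}0.png",cv2.resize(optics.get_image(n)[:,:,::-1],(800,600)) if 0 else optics.get_image(n)[:,:,::-1])
    c=optics.calibration(n);print(n,{k:np.round(v,3).tolist() if not isinstance(v,str) else v for k,v in c.items()})
E
```

```text
pics
{'t': 0.0, 'qpos': [1.282, 0.424, 1.631, 0.0, 1.089, -0.019], 'qvel': [-0.001, 0.0, -0.001, -0.001, 0.001, 0.001], 'joint_torque': [0.0, -54.464, -27.365, 0.064, 0.023, -0.0], 'ee_pos': [166.405, 601.857, 221.927], 'orientation': [-0.423, -3.113, 0.002], 'ft_force': [0.395, -0.704, -0.025], 'moment': [0.007, 0.041, 0.018], 'width': 88.352}
scene {'intrinsics': [[440.73, 0.0, 253.478], [0.0, 440.73, 191.435], [0.0, 0.0, 1.0]], 'cam_to_world': [[0.39, -0.642, 0.659, 1245.174], [0.921, 0.263, -0.288, -249.608], [0.012, 0.72, 0.694, 860.04], [0.0, 0.0, 0.0, 1.0]]}
top {'intrinsics': [[422.29, 0.0, 257.476], [0.0, 422.29, 191.378], [0.0, 0.0, 1.0]], 'cam_to_world': [[0.03, 0.984, -0.175, 338.499], [-0.999, 0.032, 0.009, 65.144], [0.015, 0.175, 0.985, 1041.725], [0.0, 0.0, 0.0, 1.0]]}
```

View pics/scene0.png

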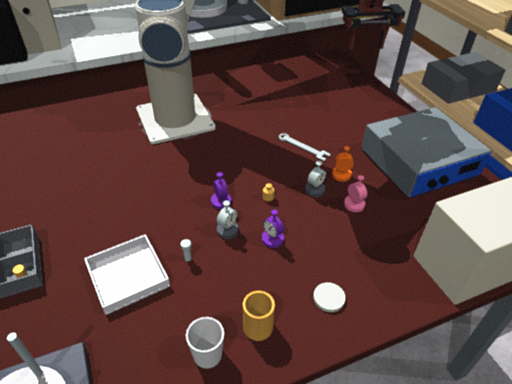

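View pics/top0.png

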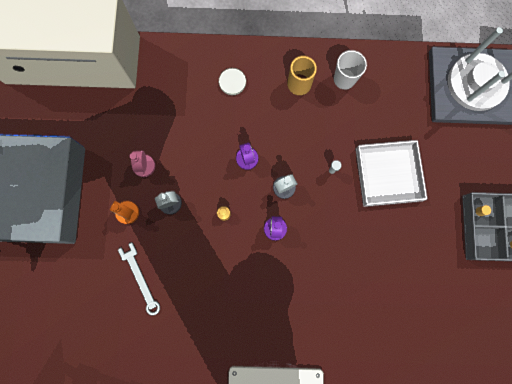

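The scene view shows the grey gauges at about (317,178) and (228,219). In the top view they are at (168,203), which is the robot's left, and (285,187). The tray is at (390,173) in the top view. I'll zoom in on these.

```bash
cat > h.py <<'E'
from workcell import get_obs, optics, ctrl
import cv2,numpy as np
def proj(n,P,c=None):
    c=c or optics.calibration(n);T=np.linalg.inv(c["cam_to_world"]);p=T[:3,:3]@np.array(P,float)+T[:3,3]
    q=np.array(c["intrinsics"])@[p[0],-p[1],-p[2]];return q[:2]/q[2]
def ray(n,uv,c=None):
    c=c or optics.calibration(n);M=np.array(c["cam_to_world"]);d=np.linalg.inv(c["intrinsics"])@[uv[0],uv[1],1]
    return M[:3,3],M[:3,:3]@[d[0],-d[1],-d[2]]
def plane(n,uv,z,c=None):
    o,d=ray(n,uv,c);return o+d*(z-o[2])/d[2]
def tri(uv1,uv2):
    (a,d),(b,e)=ray("scene",uv1),ray("top",uv2)
    s=np.linalg.lstsq(np.c_[d,-e],b-a,rcond=None)[0];p,q=a+d*s[0],b+e*s[1];return (p+q)/2,np.linalg.norm(p-q)
def crop(im,u,v,r=25,k=8):
    return cv2.resize(im[v-r:v+r,u-r:u+r],None,fx=k,fy=k,interpolation=cv2.INTER_CUBIC)
E
python3 - <<'E'
from h import *
s=cv2.imread("pics/scene0.png");t=cv2.imread("pics/top0.png")
a=np.hstack([crop(s,317,178,25,6),crop(s,228,219,25,6)]);b=np.hstack([crop(t,168,203,25,6),crop(t,285,187,25,6)])
cv2.imwrite("pics/c0.png",np.vstack([a,b]))
g=cv2.inRange(t,(130,130,130),(255,255,255));
m=g.copy();m[:,:340]=0;m[:130]=0;m[215:]=0;m[:,435:]=0
c=max(cv2.findContours(m,0,2)[0],key=cv2.contourArea);h=cv2.convexHull(c);q=cv2.approxPolyDP(h,6,True)[:,0]
print(q.tolist());P=[plane("top",x,30) for x in q];print(np.round(P,1).tolist(),np.mean(P,0))
E
```

```text
[[416, 140], [426, 199], [365, 205], [358, 146]]
[[661.9, -336.7, 30.0], [513.0, -355.9, 30.0], [493.4, -206.3, 30.0], [641.3, -191.0, 30.0]] [ 577.39238901 -272.49800763   30.        ]
```

View pics/c0.png

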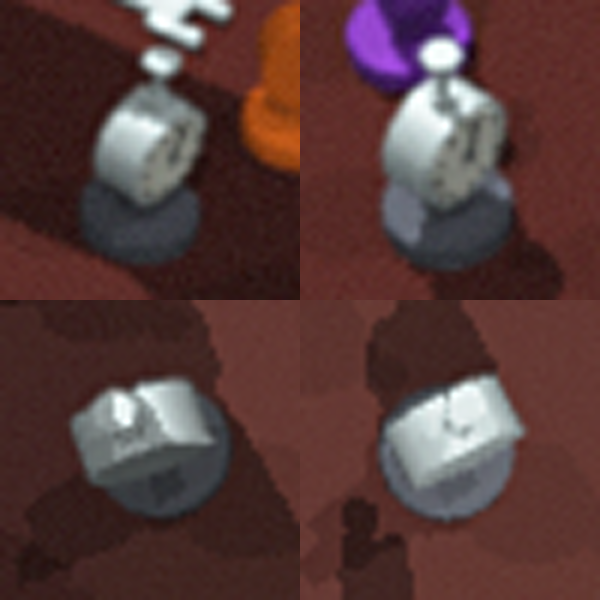

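The top row of crops (scene view) shows both plungers up, with caps at about scene (318.7,163.3) and (226.3,203.2). The bottom row (top view) shows the dark feet centred near (170.2,203.2) and (284.5,187.2), and both cases are yawed by roughly 20–25°.

```bash
cat >> h.py <<'E'
from scipy.spatial.transform import Rotation as Ro
def goto(P,yaw=None):
    """shift (tool axes) and rotvec to tool-down pose with tool y at world heading yaw (jaw axis)"""
    o=get_obs();R=Ro.from_rotvec(o["orientation"]);t=R.inv().apply(np.array(P)-o["ee_pos"]);r=np.zeros(3)
    if yaw is not None:
        best=[]
        for a in (yaw,yaw+np.pi):
            y=np.array([np.cos(a),np.sin(a),0]);z=np.array([0,0,-1.]);x=np.cross(y,z)
            best.append((R.inv()*Ro.from_matrix(np.c_[x,y,z])).as_rotvec())
        r=min(best,key=np.linalg.norm)
    print("ee",np.round(o["ee_pos"],1),"t",round(o["t"],2),"F",np.round(o["ft_force"],1),"shift",np.round(t,1),"rot",np.round(r,3),"q",np.round(o["qpos"],2))
E
python3 - <<'E'
from h import *
for n,cs,f,e in (("L",(318.7,163.3),(170.2,203.2),((97,487),(215,443))),("R",(226.3,203.2),(284.5,187.2),((112,488),(223,433)))):
    off=np.array((143,178-50) if n=="L" else (260,162-50))
    print(n,"cap",plane("scene",cs,102),"foot",plane("top",f,12))
    E=[plane("top",np.array(x)/6+off,50) for x in e];d=E[0]-E[1];print("edge",d,"normal yaw",np.degrees(np.arctan2(-d[0],d[1])))
R=Ro.from_rotvec(get_obs()["orientation"]).as_matrix();print(R.round(3))
c=optics.calibration("wrist");o=get_obs();print((R.T@(np.array(c["cam_to_world"])[:3,3]-o["ee_pos"])).round(1),(R.T@np.array(c["cam_to_world"])[:3,:3]).round(2),c["intrinsics"])
goto((plane("scene",(318.7,163.3),102)+[0,0,100]))
E
```

```text
L cap [491.63404034 267.81558435 102.        ] foot [485.21595597 269.02653111  12.        ]
edge [-18.9603814   45.16742546   0.        ] normal yaw 22.771689441188723
R cap [537.83746686 -11.31910656 102.        ] foot [534.40234351 -11.21395747  12.        ]
edge [-23.72575663  43.86907593   0.        ] normal yaw 28.40589733862983
[[-0.964  0.267 -0.   ]
 [ 0.267  0.964 -0.001]
 [ 0.    -0.001 -1.   ]]
[  77.7   -0.3 -161.2] [[-0.    0.96  0.28]
 [ 1.    0.    0.  ]
 [ 0.    0.28 -0.96]] [[327.80822629   0.         246.73693452]
 [  0.         327.80822629 195.33690764]
 [  0.           0.           1.        ]]
ee [166.4 601.9 222. ] t 0.1 F [-0.1  0.1  0. ] shift [-402.5 -235.3   20.3] rot [0. 0. 0.] q [ 1.28  0.42  1.63 -0.    1.09 -0.02]
```

```bash
python3 -m jog '{"delta_rot":[[0,0,0],[0,0,0],[0,0,0],[0,0,0],[0,0,0]],"translation":[[-40,-23,0],[-80,-46,0],[-120,-70,0],[-160,-93,0],[-200,-117,0]],"hand":[-1,-1,-1,-1,-1]}'
python3 -m jog '{"delta_rot":[[0,0,0],[0,0,0],[0,0,0],[0,0,0],[0,0,0]],"translation":[[-40,-23,0],[-80,-46,0],[-120,-70,0],[-160,-93,0],[-199,-117,0]],"hand":[-1,-1,-1,-1,-1]}'
python3 -m jog '{"delta_rot":[[0,0,0],[0,0,0]],"translation":[[0,0,0],[0,0,0]],"hand":[-1,-1]}'
python3 - <<'E'
from h import *
goto((488,268.5,202))
c=optics.calibration("wrist")
im=optics.get_image("wrist")[:,:,::-1]
cv2.imwrite("pics/w1.png",im);np.save("w1.npy",c,allow_pickle=True)
print(proj("wrist",(488,268.5,102),c),proj("wrist",(488,268.5,12),c))
E
```

```text
t: 0.6
ee_pos: [329.0, 434.8, 222.4]
orientation: [-0.422, -3.113, 0.001]
ft_force: [-0.1, -0.0, -0.7]
width: 51.0
t: 1.1
ee_pos: [489.8, 268.9, 222.5]
orientation: [-0.423, -3.113, 0.0]
ft_force: [-0.4, 1.3, -0.2]
width: 11.4
t: 1.3
ee_pos: [488.9, 269.7, 222.2]
orientation: [-0.426, -3.112, 0.0]
ft_force: [-0.3, -0.0, -0.3]
width: 0.4
ee [488.9 269.7 222.2] t 1.3 F [-0.3 -0.  -0.3] shift [ 0.5 -1.4 20.3] rot [0. 0. 0.] q [ 0.48  0.33  1.78  0.    1.04 -0.82]
[245.73007338 189.57129262] [246.02979172 168.96908811]
```

View pics/w1.png

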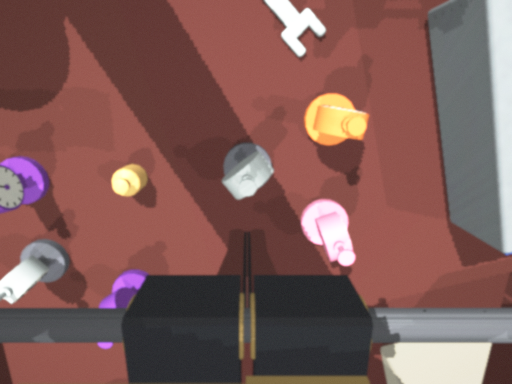

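The wrist view shows the left gauge at about (248,170), close to the predicted position. I'll zoom in to check the cap.

```bash
python3 - <<'E'
from h import *
t=cv2.imread("pics/w1.png");im=crop(t,248,172,35,8)
c=np.load("w1.npy",allow_pickle=True).item()
cv2.imwrite("pics/c1.png",im)
E
```

```text
(no output)
```

View pics/c1.png

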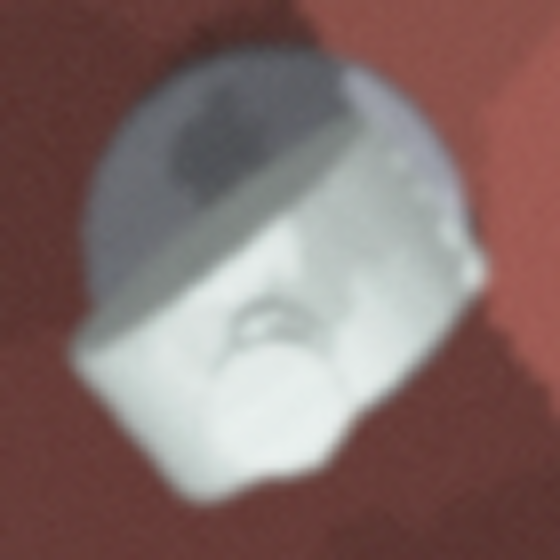

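```bash
python3 - <<'E'
from h import *
c=np.load("w1.npy",allow_pickle=True).item();f=lambda u,v:(213+u/8-.4,137+v/8-.4)
print(plane("wrist",f(280,410),102,c),plane("wrist",f(275,235),12,c))
a,b=plane("wrist",f(78,350),50,c),plane("wrist",f(372,115),50,c);d=a-b
print(d,np.linalg.norm(d),np.degrees(np.arctan2(d[1],d[0]))-90)
a,b=plane("wrist",f(195,500),50,c),plane("wrist",f(485,280),50,c);d=a-b
print(d,np.linalg.norm(d),np.degrees(np.arctan2(d[1],d[0]))-90)
goto((0,0,0))
E
```

```text
[486.91998328 270.5289549  102.        ] [484.9154835  270.49360651  12.        ]
[ 19.4063495  -45.00112915   0.        ] 49.00722422051366 -156.6722948709184
[ 18.55444256 -44.51362345   0.        ] 48.22582307743741 -157.37234920375772
ee [488.2 270.5 222.3] t 1.35 F [-0.1 -0.7 -0.1] shift [ 397.9 -391.1  222.8] rot [0. 0. 0.] q [ 0.48  0.33  1.78  0.    1.04 -0.82]
```

```bash
python3 -m jog '{"delta_rot":[[0,0,0],[0,0,0],[0,0,0],[0,0,0],[0,0,0]],"translation":[[2,0,40],[2,0,80],[2,0,100],[2,0,112],[2,0,112]],"hand":[-1,-1,-1,-1,-1]}'
python3 -m jog '{"delta_rot":[[0,0,0],[0,0,0],[0,0,0],[0,0,0],[0,0,0]],"translation":[[0,0,4],[0,0,8],[0,0,12],[0,0,14],[0,0,16]],"hand":[-1,-1,-1,-1,-1]}'
python3 -m jog '{"delta_rot":[[0,0,0],[0,0,0],[0,0,0],[0,0,0]],"translation":[[0,0,2],[0,0,4],[0,0,6],[0,0,6]],"hand":[-1,-1,-1,-1]}'

```

```text
t: 1.85
ee_pos: [485.2, 271.6, 109.4]
orientation: [-0.419, -3.111, 0.002]
ft_force: [-0.4, -0.0, -0.3]
width: 0.6
t: 2.35
ee_pos: [487.2, 271.2, 95.0]
orientation: [0.423, 3.112, 0.001]
ft_force: [0.5, 0.4, 1.1]
width: 0.5
t: 2.75
ee_pos: [486.8, 271.0, 88.5]
orientation: [-0.422, -3.113, 0.0]
ft_force: [0.6, 0.7, 0.8]
width: 0.2
```

```bash
python3 -m jog '{"delta_rot":[[0,0,0],[0,0,0],[0,0,0]],"translation":[[0,0,1],[0,0,2],[0,0,2]],"hand":[-1,-1,-1]}'
python3 -m jog '{"delta_rot":[[0,0,0],[0,0,0]],"translation":[[0,0,0.7],[0,0,0.7]],"hand":[-1,-1]}'
```

```text
t: 3.05
ee_pos: [486.8, 271.0, 86.6]
orientation: [-0.423, -3.113, 0.0]
ft_force: [1.0, -0.5, 1.8]
width: 0.5
t: 3.25
ee_pos: [486.9, 271.0, 86.2]
orientation: [0.423, 3.113, -0.0]
ft_force: [-0.2, -1.1, 4.8]
width: 0.6
```

Contact is starting to stiffen near the end of travel. I'll press slightly further to confirm it has bottomed out, then release.

```bash
python3 -m jog '{"delta_rot":[[0,0,0],[0,0,0]],"translation":[[0,0,0.7],[0,0,0.7]],"hand":[-1,-1]}'
python3 -m jog '{"delta_rot":[[0,0,0],[0,0,0]],"translation":[[0,0,0.5],[0,0,0.5]],"hand":[-1,-1]}'
```

```text
t: 3.45
ee_pos: [486.9, 271.0, 86.0]
orientation: [0.422, 3.113, 0.0]
ft_force: [-1.5, -1.2, 9.7]
width: 0.2
t: 3.65
ee_pos: [487.0, 271.1, 85.9]
orientation: [0.422, 3.113, 0.0]
ft_force: [-2.6, -1.2, 13.1]
width: 0.7
```

```bash
python3 -m jog '{"delta_rot":[[0,0,0],[0,0,0],[0,0,0],[0,0,0],[0,0,0]],"translation":[[0,0,-8],[0,0,-20],[0,0,-60],[0,0,-100],[0,0,-136]],"hand":[-1,-1,-1,-1,-1]}'
python3 -m jog '{"delta_rot":[[0,0,0],[0,0,0]],"translation":[[0,0,0],[0,0,0]],"hand":[-1,-1]}'
python3 - <<'E'
from h import *
c=optics.calibration("wrist");w=optics.get_image("wrist")[:,:,::-1];s=optics.get_image("scene")[:,:,::-1]
cv2.imwrite("pics/w2.png",w);np.save("w2.npy",c,allow_pickle=True);cv2.imwrite("pics/s2.png",s)
p=proj("wrist",(486.5,270,102),c);print(p,proj("wrist",(486.5,270,86),c), p-40)
cv2.imwrite("pics/c2.png",np.hstack([crop(w,248,172,35,8)[:, :],cv2.resize(s[145:205,290:320][:,:],(280,560),interpolation=2)]))
cv2.imwrite("pics/c2.png",np.hstack([cv2.resize(crop(w,248,172,35,8),(400,400)),crop(s,317,178,25,8)]))
goto((536,-11,222))
E
```

```text
t: 4.15
ee_pos: [486.5, 270.9, 222.9]
orientation: [-0.422, -3.113, 0.0]
ft_force: [-0.1, 0.7, 0.1]
width: 0.6
t: 4.35
ee_pos: [486.9, 271.1, 221.7]
orientation: [0.422, 3.112, 0.002]
ft_force: [-0.7, -0.3, -0.5]
width: 0.2
[245.79658369 189.98051427] [245.83283991 185.4100976 ] [205.79658369 149.98051427]
ee [485.9 270.5 219.7] t 4.45 F [-0.3 -0.1 -0.8] shift [-123.3 -258.    -2.1] rot [0. 0. 0.] q [ 0.49  0.33  1.78 -0.    1.03 -0.81]
```

View pics/c2.png

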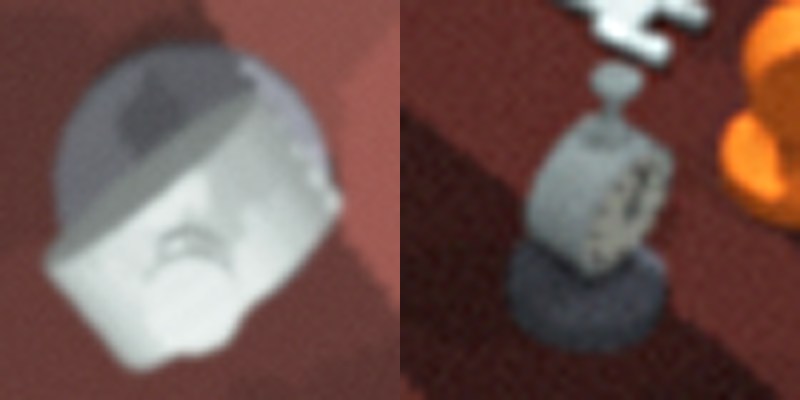

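After release the left gauge's cap stands clearly above the stem again, at scene ≈(319,163), so the left gauge is good. Next is the right one.

```bash
python3 -m jog '{"delta_rot":[[0,0,0],[0,0,0],[0,0,0],[0,0,0],[0,0,0]],"translation":[[-21,-43,0],[-41,-86,0],[-62,-129,0],[-82,-172,0],[-103,-215,0]],"hand":[-1,-1,-1,-1,-1]}'
python3 -m jog '{"delta_rot":[[0,0,0],[0,0,0],[0,0,0],[0,0,0]],"translation":[[-20,-43,0],[-20,-43,0],[-20,-43,0],[-20,-43,0]],"hand":[-1,-1,-1,-1]}'
python3 - <<'E'
from h import *
goto((536,-11,222))
c=optics.calibration("wrist");w=optics.get_image("wrist")[:,:,::-1]
cv2.imwrite("pics/w3.png",w);np.save("w3.npy",c,allow_pickle=True)
print(proj("wrist",(536,-11,102),c))
cv2.imwrite("pics/c3.png",crop(w,248,172,35,8))
E
```

```text
t: 4.95
ee_pos: [527.6, 34.5, 219.1]
orientation: [-0.422, -3.11, 0.001]
ft_force: [1.5, -0.2, -0.1]
width: 0.5
t: 5.35
ee_pos: [535.8, -9.5, 219.7]
orientation: [-0.421, -3.111, -0.0]
ft_force: [0.5, -0.2, -0.5]
width: 0.3
ee [535.8  -9.5 219.7] t 5.35 F [ 0.5 -0.2 -0.5] shift [-0.6 -1.4 -2.3] rot [0. 0. 0.] q [-0.04  0.3   1.83  0.    1.02 -1.34]
[245.67818808 191.73523379]
```

View pics/c3.png

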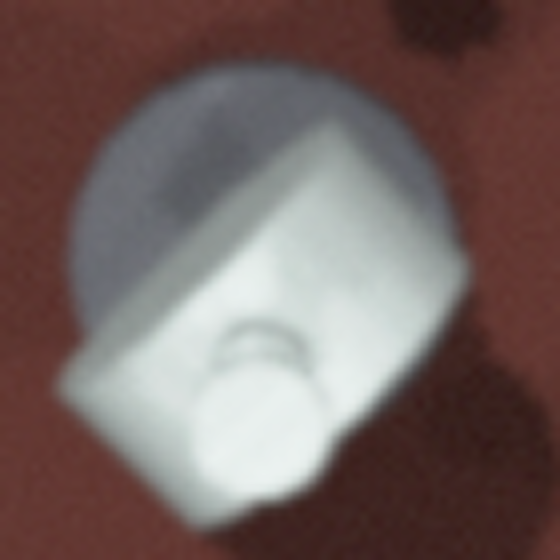

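The right gauge's cap is at crop (262,432), wrist px ≈(245.4,190.6), with the foot centre at crop (262,254).

```bash
python3 - <<'E'
from h import *
c=np.load("w3.npy",allow_pickle=True).item();f=lambda u,v:(213+u/8-.4,137+v/8-.4)
print(plane("wrist",f(262,432),102,c),plane("wrist",f(262,254),12,c))
for p,q in (((62,388),(338,122)),((205,525),(468,275))):
    d=plane("wrist",f(*p),50,c)-plane("wrist",f(*q),50,c);print(np.linalg.norm(d),np.degrees(np.arctan2(d[1],d[0]))+90)
goto((536,-11,222))
E
python3 -m jog '{"delta_rot":[[0,0,0],[0,0,0],[0,0,0],[0,0,0],[0,0,0]],"translation":[[0,-1,40],[0,-1,80],[0,-1,100],[0,-1,110],[0,-1,110]],"hand":[-1,-1,-1,-1,-1]}'
python3 -m jog '{"delta_rot":[[0,0,0],[0,0,0],[0,0,0],[0,0,0],[0,0,0]],"translation":[[0,0,4],[0,0,8],[0,0,12],[0,0,14],[0,0,16]],"hand":[-1,-1,-1,-1,-1]}'
python3 -m jog '{"delta_rot":[[0,0,0],[0,0,0],[0,0,0],[0,0,0]],"translation":[[0,0,2],[0,0,4],[0,0,5],[0,0,5]],"hand":[-1,-1,-1,-1]}'

```

```text
[534.92001473 -11.00134914 102.        ] [533.24504695 -10.97875084  12.        ]
49.84716464244037 28.777845342116407
47.95446334114201 29.247984588173125
ee [536.   -9.1 220. ] t 5.4 F [-0.8 -0.4  1.2] shift [-0.5 -1.8 -2. ] rot [0. 0. 0.] q [-0.04  0.3   1.83  0.    1.02 -1.34]
t: 5.9
ee_pos: [535.5, -10.2, 109.7]
orientation: [-0.419, -3.111, 0.0]
ft_force: [0.6, -0.7, 0.5]
width: 0.4
t: 6.4
ee_pos: [537.2, -11.3, 95.3]
orientation: [0.423, 3.111, 0.001]
ft_force: [0.7, 1.4, 4.2]
width: 0.3
t: 6.8
ee_pos: [536.6, -11.5, 89.8]
orientation: [0.423, 3.113, -0.0]
ft_force: [1.9, 1.5, 2.8]
width: 0.3
```

```bash
python3 -m jog '{"delta_rot":[[0,0,0],[0,0,0],[0,0,0],[0,0,0]],"translation":[[0,0,1],[0,0,2],[0,0,3],[0,0,3]],"hand":[-1,-1,-1,-1]}'
python3 -m jog '{"delta_rot":[[0,0,0],[0,0,0]],"translation":[[0,0,0.7],[0,0,0.7]],"hand":[-1,-1]}'
python3 -m jog '{"delta_rot":[[0,0,0],[0,0,0]],"translation":[[0,0,0.7],[0,0,0.7]],"hand":[-1,-1]}'
```

```text
t: 7.2
ee_pos: [536.4, -11.4, 86.7]
orientation: [0.422, 3.113, -0.0]
ft_force: [2.8, 0.3, 3.9]
width: 0.2
t: 7.4
ee_pos: [536.8, -11.4, 86.3]
orientation: [0.422, 3.112, 0.0]
ft_force: [2.0, 1.0, 6.2]
width: 0.7
t: 7.6
ee_pos: [537.2, -11.3, 86.0]
orientation: [0.422, 3.111, 0.001]
ft_force: [1.9, 2.1, 8.8]
width: 0.6
```

```bash
python3 -m jog '{"delta_rot":[[0,0,0],[0,0,0],[0,0,0]],"translation":[[0,0,1.2],[0,0,1.2],[0,0,1.2]],"hand":[-1,-1,-1]}'
python3 -m jog '{"delta_rot":[[0,0,0],[0,0,0],[0,0,0],[0,0,0],[0,0,0]],"translation":[[0,0,-8],[0,0,-20],[0,0,-60],[0,0,-100],[0,0,-135]],"hand":[-1,-1,-1,-1,-1]}'
python3 -m jog '{"delta_rot":[[0,0,0],[0,0,0]],"translation":[[0,0,0],[0,0,0]],"hand":[-1,-1]}'
python3 - <<'E'
from h import *
c=optics.calibration("wrist");w=optics.get_image("wrist")[:,:,::-1];s=optics.get_image("scene")[:,:,::-1]
cv2.imwrite("pics/s4.png",s);cv2.imwrite("pics/w4.png",w);np.save("w4.npy",c,allow_pickle=True)
cv2.imwrite("pics/c4.png",np.hstack([cv2.resize(crop(w,248,172,35,8),(400,400)),crop(s,228,219,25,8)]))
goto((534.5,-11,222),np.radians(29))
E
```

```text
t: 7.9
ee_pos: [537.3, -11.2, 85.6]
orientation: [0.422, 3.111, 0.001]
ft_force: [-0.2, 1.5, 17.5]
width: 0.6
t: 8.4
ee_pos: [535.4, -11.5, 220.8]
orientation: [-0.422, -3.111, 0.001]
ft_force: [1.3, -0.1, 0.5]
width: 0.4
t: 8.6
ee_pos: [535.9, -11.5, 219.7]
orientation: [0.422, 3.113, -0.0]
ft_force: [-0.3, 0.2, -1.0]
width: 0.3
ee [535.  -11.4 217.9] t 8.7 F [-0.5  0.3 -0.2] shift [ 0.6  0.2 -4.1] rot [-0.002 -0.002  0.795] q [-0.04  0.3   1.83 -0.    1.01 -1.34]
```

View pics/c4.png

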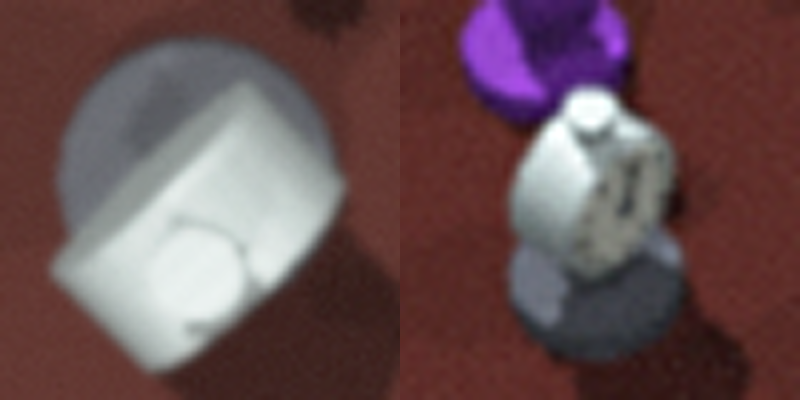

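The right gauge's cap now sits directly on its case, at scene ≈(226.5,205), so its plunger stayed down. This is the reject. I'll turn the jaws across the 24 mm thickness and open them.

```bash
python3 -m jog '{"delta_rot":[[0,0,0.13],[0,0,0.26],[0,0,0.39],[0,0,0.52],[0,0,0.65]],"translation":[[0,0,0],[0,0,0],[0,0,0],[0,0,0],[0,0,0]],"hand":[0.3,0.3,0.3,0.3,0.3]}'
python3 -m jog '{"delta_rot":[[0,0,0.145],[0,0,0.145],[0,0,0.145],[0,0,0.145]],"translation":[[0,0,0],[0,0,0],[0,0,0],[0,0,0]],"hand":[0.3,0.3,0.3,0.3]}'
python3 - <<'E'
from h import *
goto((534.5,-11,41),np.radians(29))
E
```

```text
t: 9.2
ee_pos: [535.0, -11.4, 217.2]
orientation: [-1.4, -2.808, 0.003]
ft_force: [-0.6, -0.0, 0.1]
width: 36.7
t: 9.6
ee_pos: [535.9, -11.4, 218.5]
orientation: [-1.59, -2.708, 0.001]
ft_force: [0.8, 0.1, 0.2]
width: 56.8
ee [535.9 -11.4 218.5] t 9.6 F [0.8 0.1 0.2] shift [  0.9  -0.8 177.5] rot [-0.001 -0.001  0.003] q [-0.04  0.3   1.83 -0.    1.01 -0.55]
```

```bash
python3 -m jog '{"delta_rot":[[0,0,0],[0,0,0],[0,0,0],[0,0,0],[0,0,0]],"translation":[[1,-1,40],[1,-1,80],[1,-1,110],[1,-1,140],[1,-1,160]],"hand":[0.3,0.3,0.3,0.3,0.3]}'
python3 -m jog '{"delta_rot":[[0,0,0],[0,0,0],[0,0,0]],"translation":[[0,0,10],[0,0,17],[0,0,17]],"hand":[0.3,0.3,0.3]}'
python3 -m jog '{"delta_rot":[[0,0,0],[0,0,0],[0,0,0],[0,0,0],[0,0,0]],"translation":[[0,0,0],[0,0,0],[0,0,0],[0,0,0],[0,0,0]],"hand":[-0.1,-0.25,-0.4,-0.6,-0.6]}'
python3 -m jog '{"delta_rot":[[0,0,0],[0,0,0],[0,0,0],[0,0,0],[0,0,0]],"translation":[[0,0,0],[0,0,0],[0,0,0],[0,0,0],[0,0,0]],"hand":[-1,-1,-1,-1,-1]}'
```

```text
t: 10.1
ee_pos: [533.9, -11.0, 57.0]
orientation: [-1.591, -2.707, 0.002]
ft_force: [0.3, -0.6, -0.2]
width: 57.0
t: 10.4
ee_pos: [534.9, -11.0, 41.9]
orientation: [-1.594, -2.707, 0.0]
ft_force: [-0.4, -0.3, 0.4]
width: 57.4
t: 10.9
ee_pos: [535.2, -11.0, 42.6]
orientation: [1.594, 2.706, 0.0]
ft_force: [-0.8, -0.8, 2.4]
width: 23.5
t: 11.4
ee_pos: [535.2, -11.0, 42.6]
orientation: [1.594, 2.707, 0.0]
ft_force: [-0.7, -0.2, 5.8]
width: 24.0
```

```bash
python3 -m jog '{"delta_rot":[[0,0,0],[0,0,0],[0,0,0],[0,0,0],[0,0,0]],"translation":[[0,0,-10],[0,0,-35],[0,0,-65],[0,0,-90],[0,0,-100]],"hand":[-1,-1,-1,-1,-1]}'
python3 -m jog '{"delta_rot":[[0,0,0],[0,0,0]],"translation":[[0,0,0],[0,0,0]],"hand":[-1,-1]}'
python3 - <<'E'
from h import *
goto((577,-272,142))
s=optics.get_image("scene")[:,:,::-1];cv2.imwrite("pics/s5.png",s)
cv2.imwrite("pics/c5.png",cv2.resize(s[90:320,70:370],None,fx=2.5,fy=2.5,interpolation=2))
E
```

```text
t: 11.9
ee_pos: [535.8, -11.0, 144.4]
orientation: [1.594, 2.705, 0.002]
ft_force: [0.6, -0.7, -3.6]
width: 23.8
t: 12.1
ee_pos: [534.2, -11.0, 141.3]
orientation: [-1.594, -2.706, 0.001]
ft_force: [-1.0, -0.6, -4.1]
width: 23.8
ee [534.2 -11.  141.3] t 12.1 F [-1.  -0.6 -4.1] shift [-249.1  -89.1   -0.7] rot [0. 0. 0.] q [-0.04  0.41  1.89 -0.    0.85 -0.55]
```

View pics/c5.png

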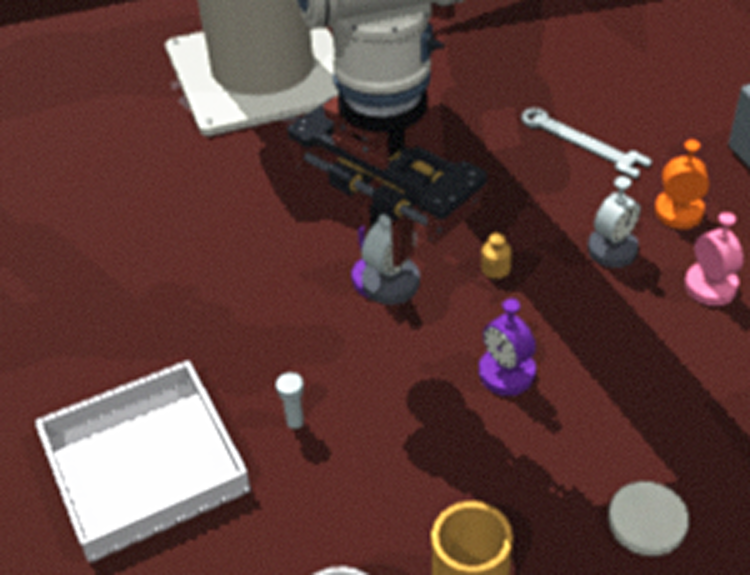

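```bash
python3 -m jog '{"delta_rot":[[0,0,0],[0,0,0],[0,0,0],[0,0,0],[0,0,0]],"translation":[[-15,-5,0],[-40,-14,0],[-70,-25,0],[-100,-36,0],[-130,-46.5,0]],"hand":[-1,-1,-1,-1,-1]}'
python3 -m jog '{"delta_rot":[[0,0,0],[0,0,0],[0,0,0],[0,0,0],[0,0,0]],"translation":[[-30,-11,0],[-60,-21,0],[-90,-32,0],[-110,-39,0],[-119,-42.5,0]],"hand":[-1,-1,-1,-1,-1]}'
python3 -m jog '{"delta_rot":[[0,0,0],[0,0,0],[0,0,0],[0,0,0],[0,0,0]],"translation":[[0,0,0],[0,0,15],[0,0,40],[0,0,65],[0,0,80]],"hand":[-1,-1,-1,-1,-1]}'
python3 -m jog '{"delta_rot":[[0,0,0],[0,0,0],[0,0,0]],"translation":[[0,0,3],[0,0,6],[0,0,6]],"hand":[-1,-1,-1]}'
python3 - <<'E'
from h import *
goto((577,-272,46.5))
E
```

```text
t: 12.65
ee_pos: [556.7, -149.1, 140.9]
orientation: [-1.594, -2.705, 0.001]
ft_force: [-0.1, 0.2, -4.4]
width: 23.5
t: 13.15
ee_pos: [577.5, -274.2, 141.1]
orientation: [-1.597, -2.704, 0.0]
ft_force: [-0.3, 0.2, -4.0]
width: 23.9
t: 13.65
ee_pos: [576.3, -269.7, 59.4]
orientation: [-1.591, -2.705, 0.0]
ft_force: [-0.3, -0.5, -5.2]
width: 24.1
t: 13.95
ee_pos: [578.4, -271.8, 56.7]
orientation: [1.594, 2.706, 0.0]
ft_force: [-0.2, -0.8, -3.7]
width: 23.8
ee [ 578.4 -271.8   56.7] t 13.95 F [-0.2 -0.8 -3.7] shift [ 0.5 -1.3 10.2] rot [0. 0. 0.] q [-0.46  0.66  1.68  0.    0.8  -0.96]
```

```bash
python3 -m jog '{"delta_rot":[[0,0,0],[0,0,0],[0,0,0],[0,0,0],[0,0,0]],"translation":[[0,0,2],[0,0,4],[0,0,6],[0,0,7],[0,0,7]],"hand":[-1,-1,-1,-1,-1]}'
python3 -m jog '{"delta_rot":[[0,0,0],[0,0,0],[0,0,0]],"translation":[[0,0,1],[0,0,1],[0,0,1]],"hand":[-1,-1,-1]}'
python3 -m jog '{"delta_rot":[[0,0,0],[0,0,0],[0,0,0]],"translation":[[0,0,1],[0,0,1],[0,0,1]],"hand":[-1,-1,-1]}'
```

```text
t: 14.45
ee_pos: [577.7, -271.9, 49.1]
orientation: [-1.595, -2.707, 0.0]
ft_force: [-0.6, 0.1, -4.2]
width: 23.9
t: 14.75
ee_pos: [577.8, -271.9, 48.2]
orientation: [-1.595, -2.707, -0.0]
ft_force: [-1.2, -0.3, -3.4]
width: 23.6
t: 15.05
ee_pos: [577.8, -271.9, 47.1]
orientation: [-1.595, -2.707, 0.0]
ft_force: [0.2, -0.3, -4.8]
width: 24.0
```

```bash
python3 -m jog '{"delta_rot":[[0,0,0],[0,0,0],[0,0,0]],"translation":[[0,0,0.7],[0,0,0.7],[0,0,0.7]],"hand":[-1,-1,-1]}'
python3 -m jog '{"delta_rot":[[0,0,0],[0,0,0],[0,0,0]],"translation":[[0,0,0.7],[0,0,0.7],[0,0,0.7]],"hand":[-1,-1,-1]}'
```

```text
t: 15.35
ee_pos: [577.9, -272.0, 46.7]
orientation: [1.595, 2.707, 0.0]
ft_force: [-0.9, 0.1, -2.2]
width: 23.7
t: 15.65
ee_pos: [577.9, -272.0, 46.6]
orientation: [1.595, 2.707, 0.0]
ft_force: [-4.1, 1.5, 5.7]
width: 23.8
```

Touchdown: the force went from −4 N to +6 N. I'll open gently and only partway, then retreat straight up.

```bash
python3 -m jog '{"delta_rot":[[0,0,0],[0,0,0],[0,0,0],[0,0,0],[0,0,0]],"translation":[[0,0,0],[0,0,0],[0,0,0],[0,0,0],[0,0,0]],"hand":[-0.4,-0.3,-0.1,0.1,0.2]}'
python3 -m jog '{"delta_rot":[[0,0,0],[0,0,0],[0,0,0]],"translation":[[0,0,0],[0,0,0],[0,0,0]],"hand":[0.3,0.3,0.3]}'
python3 -m jog '{"delta_rot":[[0,0,0],[0,0,0],[0,0,0],[0,0,0],[0,0,0]],"translation":[[0,0,-10],[0,0,-35],[0,0,-75],[0,0,-115],[0,0,-150]],"hand":[0.3,0.3,0.3,0.3,0.3]}'
python3 -m jog '{"delta_rot":[[0,0,0],[0,0,0],[0,0,0],[0,0,0],[0,0,0]],"translation":[[40,0,0],[80,0,0],[120,0,0],[150,0,0],[150,0,0]],"hand":[0.3,0.3,0.3,0.3,0.3]}'
python3 - <<'E'
from h import *
s=optics.get_image("scene")[:,:,::-1];cv2.imwrite("pics/s6.png",s)
t=optics.get_image("top")[:,:,::-1];cv2.imwrite("pics/t6.png",t)
cv2.imwrite("pics/c6.png",np.hstack([cv2.resize(s[140:320,70:370],(500,300),interpolation=2),cv2.resize(t[125:225,340:440],(300,300),interpolation=2)]))
E
```

```text
t: 16.15
ee_pos: [577.8, -271.9, 45.7]
orientation: [-1.595, -2.707, -0.0]
ft_force: [1.0, 0.9, -0.5]
width: 50.9
t: 16.45
ee_pos: [577.8, -271.9, 45.7]
orientation: [-1.595, -2.707, -0.0]
ft_force: [0.4, 0.4, -0.1]
width: 56.9
t: 16.95
ee_pos: [578.1, -272.0, 198.6]
orientation: [1.594, 2.706, 0.0]
ft_force: [0.6, -0.4, -1.3]
width: 56.9
t: 17.45
ee_pos: [503.0, -138.1, 196.4]
orientation: [-1.591, -2.707, -0.0]
ft_force: [0.7, 0.4, 0.0]
width: 57.1
```

View pics/c6.png

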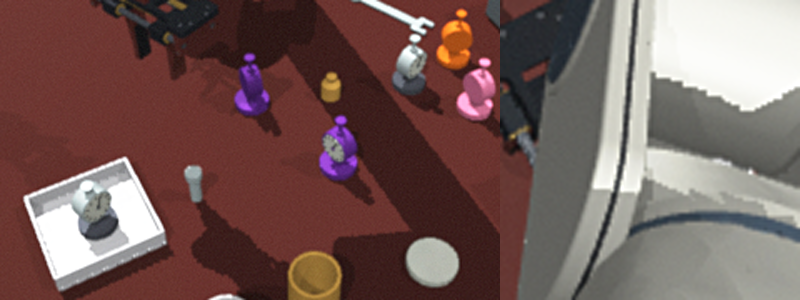

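The reject gauge stands upright in the middle of the tray, around crop (95,210). The good gauge is still in place with its plunger up, around crop (410,70), and nothing touches the robot. The top view is blocked by the arm. I'll hand in.

```bash
python3 -c "
from workcell import ctrl,get_obs
print(get_obs()['t'],ctrl.close_job())"
```

```text
the job is handed in; nothing more can be done
17.55 None
```

I pressed both plungers fully down, left gauge first and then the right, before moving either one. I handed the job in at 17.55 s.

- **Left gauge (good):** it needed about 1–2 N over its travel and bottomed out with 13 N at the stop. It sprang back up when released, and I never gripped or lifted it.
- **Right gauge (reject):** it needed about 3–4 N over its travel and was pressed to 17.5 N at the stop. Its plunger stayed down.
- **Placing the reject:** I gripped it across the 24 mm case and carried it upright. I lowered it in steps of about 1 mm until the force showed it had touched the tray floor (−4 to +6 N), then let go.

**Last checks:** the final scene picture shows the reject upright near the middle of the tray. The good gauge is where it was with its plunger up, the look-alikes are untouched, and the gripper is clear. The final top view was blocked by the arm, so the placing is confirmed by the scene camera and force readings only. No check failed; the camera estimates of gauge position differed by up to about 7 mm, and the wrist camera settled them.

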